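Snap the tile box lid shut

TASK

The lid of the grey tile box is on, but the four snap sections of its rim still stand up. With the closed fingertips, press the sections down one after another, right round the rim, until each has clicked shut and lies flush with the lid. Only press: do not pick up, tip or push the box away, and leave the things around it where they are.

Things in the scene. Friction and masses are not known exactly. Their poses are not given: they have to be found in the camera images.
- tile_box: Loose grey plastic box of tile bundles, about 1.6 kg, its white lid seated. Lid outline 130 mm (box x) by 180 mm (box y), flat top with clear window 55 mm above the table; rigid 28 mm corners. Between the corners each side's rim is a snap section (a flap hinged at its inner edge) that stands up at the start. Origin: centre of the underside, z up.
- flap_near (a joint): Hinge of the snap section on the long side at the box's -x: a white flap 121 mm long, 28 mm wide, 3 mm thick, hinged 37 mm from the box's centre, 12 mm skirt outside. 0 rad: up (outer edge 11 mm above flush); 0.40: clicked shut, flush. Let go below 0.20 it springs back up, beyond it snaps down and stays. Takes about 5 N at its outer edge, 7 N at the ribs, more nearer the hinge.
- press_near (a point): Point on top of the snap section on the long side at the box's -x, at mid-length among its three thin thumb ribs, 20 mm outward from the hinge; moves with the section (about 63 mm above the table when up, 55 mm when shut).
- flap_far (a joint): Hinge of the snap section on the long side at the box's +x: a white flap 121 mm long, 28 mm wide, 3 mm thick, hinged 37 mm from the box's centre, 12 mm skirt outside. 0 rad: up (outer edge 11 mm above flush); 0.40: clicked shut, flush. Let go below 0.20 it springs back up, beyond it snaps down and stays. Takes about 5 N at its outer edge, 7 N at the ribs, more nearer the hinge.
- press_far (a point): Point on top of the snap section on the long side at the box's +x, at mid-length among its three thin thumb ribs, 20 mm outward from the hinge; moves with the section (about 63 mm above the table when up, 55 mm when shut).
- flap_left (a joint): Hinge of the snap section on the short side at the box's +y: a white flap 71 mm long, 28 mm wide, 3 mm thick, hinged 62 mm from the box's centre, 12 mm skirt outside. 0 rad: up (outer edge 11 mm above flush); 0.40: clicked shut, flush. Let go below 0.20 it springs back up, beyond it snaps down and stays. Takes about 5 N at its outer edge, 7 N at the ribs, more nearer the hinge.
- press_left (a point): Point on top of the snap section on the short side at the box's +y, at mid-length among its three thin thumb ribs, 20 mm outward from the hinge; moves with the section (about 63 mm above the table when up, 55 mm when shut).
- flap_right (a joint): Hinge of the snap section on the short side at the box's -y: a white flap 71 mm long, 28 mm wide, 3 mm thick, hinged 62 mm from the box's centre, 12 mm skirt outside. 0 rad: up (outer edge 11 mm above flush); 0.40: clicked shut, flush. Let go below 0.20 it springs back up, beyond it snaps down and stays. Takes about 5 N at its outer edge, 7 N at the ribs, more nearer the hinge.
- press_right (a point): Point on top of the snap section on the short side at the box's -y, at mid-length among its three thin thumb ribs, 20 mm outward from the hinge; moves with the section (about 63 mm above the table when up, 55 mm when shut).
- row_block: Loose plain wooden block, 58x125x30 mm, beside the box's -y side; origin at the centre of its underside. To be left alone.
- tile_stack: Loose bundle of flat green tiles in a paper band, 49x72x34 mm, beside the box's +y side; origin at the centre of its underside. To be left alone.
- lot_marker: Loose felt marker, 17x135x16 mm, lying beyond the box's +x side; origin at its underside's centre. To be left alone.
- tea_mug: Loose two-tone mug with a handle, 78x112x92 mm, at the left front of the table; origin at its underside's centre. To be left alone.

How it is judged:
By the outcome, as a careful person would: the job done as asked, in the order asked, and still so for the second after the job is handed in, with the robot touching nothing.
It also fails if it takes over 45 s, if anything falls off the work surface, if the arm or the gripper's body presses on something with over 40 N, if the wrist force passes 120 N, or if a joint passes its speed limit or range.

ROBOT

A 6-joint arm with a two-finger parallel gripper is mounted at the origin on a cart in front of the work surface, level with it; the furniture and walls round the work are solid. World frame = base frame: x ahead of the robot, y to its left, z up, the work surface at z = 0. Lengths are in m, angles in rad, forces in N, time in s.
With the tool pointing down it reaches from about 0.375 to 0.9 m from the base axis. Payload 3.1 kg.
Tool frame: the origin (TCP) lies at the centre of the arm's flange, where the gripper is bolted on; the fingertips stand 182 mm ahead of it and the grasp point (between the pads) lies 164 mm ahead of it; z points along the fingers, x is the direction in which the jaws open and shut, and the axes are right-handed (so a half turn about z gives the same grasp; the last joint's range is limited). The gripper opens to 87 mm and grips with 3 to 60 N. Pads are 19 mm wide; open, the fingers measure 117 mm over their backs; the gripper's body (75 mm by 190 mm) begins 51 mm behind the grasp point.
Start: joints at [-1.335, 0.527, 1.433, -0, 1.181, -0.178], TCP at [0.252, -0.572, 0.405] pointing down, gripper open.
Joint ranges: [-3.08, 3.08], [-0.75, 2.2], [0.22, 2.44], [-1.43, 4.57], [0, 2.65], [-2.85, 2.85]. Speed limits (rad/s): [2.79, 2.79, 3.14, 3.14, 3.14, 3.14].

INTERFACE

Orientations are given as a unit quaternion [x, y, z, w].
In Python, from cell import manip gives the robot as it stands. The module is installed in compiled form; this text tells all that it offers.
- The arm moves only by the tool arm_command, never from a script. Its argument "steps" is text: rows parted by semicolons, each of 6 numbers parted by spaces: the shift along the world's x, y, z in cm, then the turn, a rotation vector about the world's x, y, z in degrees. A call has 1 to 10 rows; each row is the pose to reach, as a shift and turn from the pose measured when the call began; what a row does not reach only later rows make up. A row lasts 1/12 s, in which the tool goes at most 41.7 mm and 7.16 degrees, less where a joint would pass 70% of its speed; a pose out of reach is approached as far as the arm can. A call with a gripper value outside its range is refused whole. "hand" is the opening in per cent of the stroke, from 0 (shut) to 100 (fully open), set as the call begins (left out, the last holds). The fingers move at their own pace and stop on an object; "force" is the grip in N (left out, the last holds). Time passes only in rows, so rows that repeat a pose let the fingers close. It gives the time, the measured TCP pose, the force and the opening at its end, in the units of the state.
- manip.observe(): the state, without advancing time (a new reading comes with each control period).
- manip.capture(name): name is "side" or "top"; returns the picture (480x640x3 uint8, red, green, blue); there is no depth.
- manip.calibration(name): a dict with "fx", "fy", "cx", "cy" (pixels), "distortion" ([k1, k2, p1, p2, k3] as OpenCV has them; the pictures are not rectified), "extrinsics" (4x4, takes a point from camera to world coordinates). Camera axes: x right, y up, looking along -z (the intrinsics and any distortion apply to the point x, -y, -z); pixel columns grow to the right and rows downward; lengths in m; the calibration is good to about 2 mm. A picture is of the moment at which its call begins. calibration takes no time and is no camera call.
- manip.sign_off(): hands the job in, once; it reports no verdict.
The state is a dict: "time": time; "joint_pos": joint angles; "joint_velocities": joint speeds; "joint_torque": joint torques, N m; "tool_pos": TCP position; "tcp_rot": TCP orientation; "force": force on the tool from outside, world axes, zero at the start; "torque": the same for the moment, N m; "grip_width": finger opening in m.
Only numpy, scipy, OpenCV 4.12 (cv2) and the standard library are available. Lean on these libraries where they do the work, as an engineer would, in place of code of your own. Each camera call takes 0.05 s, during which the arm holds its last target. There are 200 camera calls.

## Working session

There is one attempt and no reset: what is moved stays moved. The work goes in short steps, Python scripts to look and compute and a tool call to move; the robot and the scene stay as the last step left them, time stands still between calls to the robot, and variables do not carry over. Pictures are saved under pics/ and viewed, about 8 in all and at most 12, crops included, and the job is handed in when it is done.

Besides the shell and the picture viewer there is one more tool, called after "Emit:" by a JSON object that holds its "api" and its "payload". arm_command: Moves the arm, as the interface text tells. Its arguments: {"type":"object","properties":{"steps":{"type":"string"},"hand":{"type":"number"},"force":{"type":"number"}},"required":["steps"]}

```bash
mkdir -p pics
cat > h.py <<'E'
import numpy as np, cv2
from cell import manip
def save(n,f):
    cv2.imwrite(f,cv2.cvtColor(np.asarray(manip.capture(n)),cv2.COLOR_RGB2BGR))
def cam(n):
    c=manip.calibration(n); K=np.array([[c['fx'],0,c['cx']],[0,c['fy'],c['cy']],[0,0,1.]])
    return K,np.array(c['distortion'],float),np.array(c['extrinsics'])
def ray(n,px,z):
    K,d,E=cam(n); u=cv2.undistortPoints(np.array(px,float).reshape(-1,1,2),K,d).reshape(-1,2)
    D=np.c_[u[:,0],-u[:,1],-np.ones(len(u))]@E[:3,:3].T; o=E[:3,3]
    return o+D*((np.asarray(z)-o[2])/D[:,2])[:,None]
def proj(n,P):
    K,d,E=cam(n); Q=(np.array(P,float).reshape(-1,3)-E[:3,3])@E[:3,:3]
    return cv2.projectPoints(Q*[1,-1,-1],np.zeros(3),np.zeros(3),K,d)[0].reshape(-1,2)
E
python3 - <<'E'
from h import *
save('top','pics/t0.png');save('side','pics/s0.png')
for n in('top','side'): print(cam(n)[2].round(3))
print(manip.observe())
E
```

```text
[[ 2.80e-02  9.97e-01 -7.20e-02  4.03e-01]
 [-1.00e+00  2.80e-02 -1.00e-03  6.60e-02]
 [ 1.00e-03  7.20e-02  9.97e-01  1.52e+00]
 [ 0.00e+00  0.00e+00  0.00e+00  1.00e+00]]
[[ 0.977  0.127 -0.172  0.363]
 [-0.214  0.556 -0.803 -0.599]
 [-0.006  0.822  0.57   0.565]
 [ 0.     0.     0.     1.   ]]
{'time': 0.1, 'joint_pos': array([-1.33448635e+00,  5.28398025e-01,  1.43380011e+00, -1.95152990e-05,
        1.18139123e+00, -1.78475813e-01]), 'joint_velocities': array([-0.00223998, -0.00173283, -0.00398262, -0.00017314, -0.00033072,
        0.00056819]), 'joint_torque': array([ 6.38766505e-05, -4.40985382e+01, -1.77150679e+01,  6.34062756e-02,
        5.34140377e-02, -5.24485245e-05]), 'tool_pos': array([ 0.25183503, -0.57167362,  0.40384562]), 'tcp_rot': array([ 8.37555758e-01, -5.46350945e-01, -7.32254469e-04, -6.78676669e-04]), 'force': array([-0.16062196, -0.31528963, -0.38625904]), 'torque': array([0.03267238, 0.00743484, 0.06714793]), 'grip_width': 0.0871344123427389}
```

View pics/t0.png

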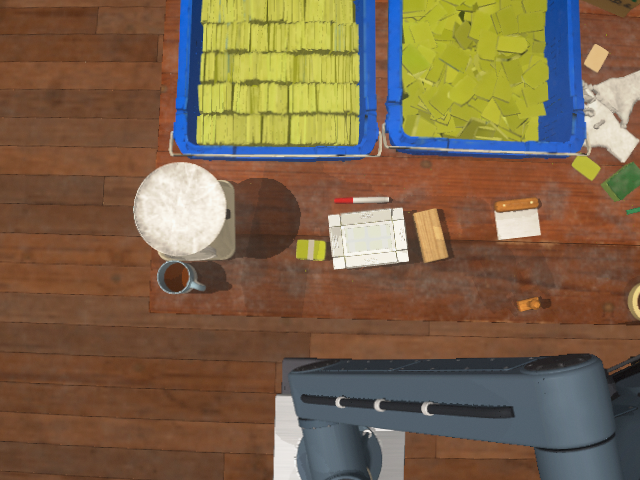

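View pics/s0.png

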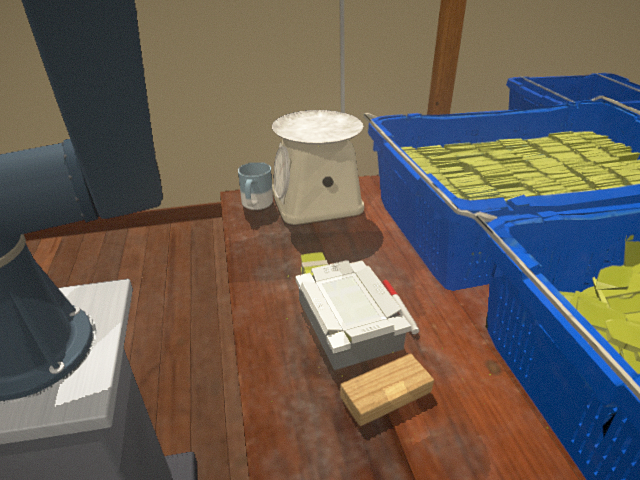

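The top view shows the box centred near (369,238) with the wood block at (431,235), the tile stack at (311,249) and the marker at (361,200). The side view shows the same layout. I'll enlarge crops of both.

Run:
```python
from h import *
a=cv2.imread('pics/t0.png')[185:285,290:460]; b=cv2.imread('pics/s0.png')[240:430,280:450]
a=cv2.resize(a,None,fx=4.7,fy=4.7,interpolation=cv2.INTER_CUBIC);cv2.imwrite('pics/t0c.png',a)
b=cv2.resize(b,None,fx=3,fy=3,interpolation=cv2.INTER_CUBIC);cv2.imwrite('pics/s0c.png',b)
```

```text
(no output)
```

View pics/t0c.png

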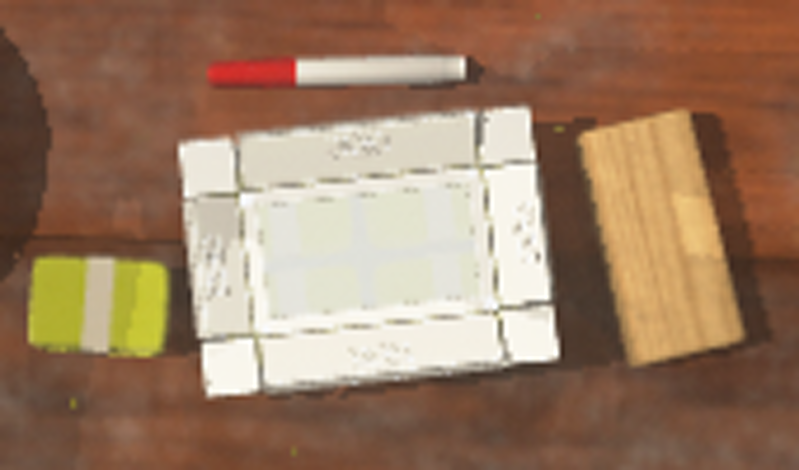

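View pics/s0c.png

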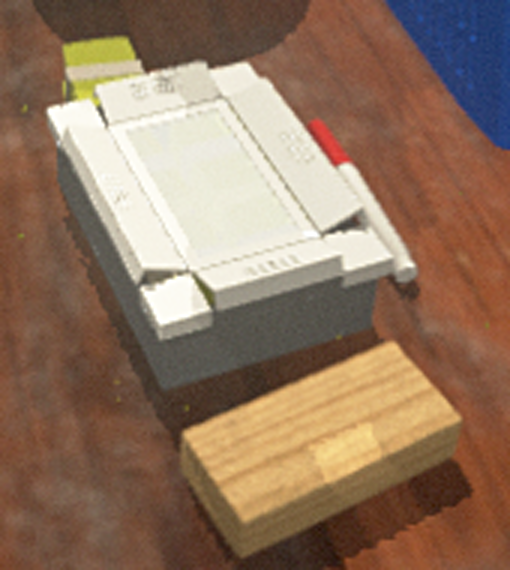

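The enlarged top crop shows the lid corners at about (180,142), (528,107), (558,360) and (206,396). All four flaps stand up, including in the side crop.

Run:
```python
from h import *
c=np.array([(180,142),(528,107),(558,360),(206,396)],float)
px=(c+.5)/4.7-.5+[290,185]
P=ray('top',px,[.055]*4)
print(P.round(4), np.linalg.norm(P-np.roll(P,-1,0),axis=1).round(4))
# rigid fit: box coords TL=(+x,+y) TR=(+x,-y) BR=(-x,-y) BL
B=np.array([(.065,.09),(.065,-.09),(-.065,-.09),(-.065,.09)])
C=P[:,:2].mean(0); H=(B.T@(P[:,:2]-C)); th=np.arctan2(H[0,1]-H[1,0],H[0,0]+H[1,1])
R=np.array([[np.cos(th),-np.sin(th)],[np.sin(th),np.cos(th)]])
print('C',C,'yaw',np.degrees(th),'res',(B@R.T+C-P[:,:2]).round(4).tolist())
s=np.array([(306,344),(337,365)]);print(ray('side',[(280+163/3,240+337/3)],[.055]),'side check -x-y corner')
for n,v in dict(near=(-.057,0),far=(.057,0),left=(0,.082),right=(0,-.082)).items():
    w=R@v+C; print(n,w.round(4),'r',np.hypot(*w).round(3))
m=(np.array([(208,73),(470,69),(30,260),(165,260),(165,355),(582,135),(690,110),(742,338),(632,365)])+.5)/4.7-.5+[290,185]
print(ray('top',m,[.008]*2+[.034]*3+[.03]*4).round(3))
print(proj('side',np.c_[B@R.T+C,[.055]*4]).round(0).tolist())
from scipy.spatial.transform import Rotation as Ro
print(Ro.from_quat(manip.observe()['tcp_rot']).as_matrix().round(3))
```

```text
[[ 0.5897  0.0451  0.055 ]
 [ 0.6129 -0.1319  0.055 ]
 [ 0.4842 -0.1494  0.055 ]
 [ 0.461   0.0285  0.055 ]] [0.1785 0.1299 0.1794 0.1298]
C [ 0.53694482 -0.05194291] yaw 7.476206868657809 res [[-0.0001, 0.0007], [0.0002, -0.0008], [0.0, -0.0002], [-0.0002, 0.0004]]
[[ 0.48341275 -0.16062939  0.055     ]] side check -x-y corner
near [ 0.4804 -0.0594] r 0.484
far [ 0.5935 -0.0445] r 0.595
left [0.5263 0.0294] r 0.527
right [ 0.5476 -0.1332] r 0.564
[[ 0.633  0.031  0.008]
 [ 0.639 -0.107  0.008]
 [ 0.529  0.12   0.034]
 [ 0.531  0.051  0.034]
 [ 0.482  0.05   0.034]
 [ 0.603 -0.164  0.03 ]
 [ 0.617 -0.22   0.03 ]
 [ 0.5   -0.248  0.03 ]
 [ 0.484 -0.191  0.03 ]]
[[363.0, 259.0], [411.0, 325.0], [333.0, 347.0], [295.0, 275.0]]
[[ 0.403 -0.915 -0.   ]
 [-0.915 -0.403  0.002]
 [-0.002 -0.    -1.   ]]
```

The lid fit is good: residuals are under 1 mm, the sides measure 178–179 by 130 mm, and yaw is 7.5°. The press order is right, far, left, near. I'll shut the fingers and approach above the right section first.

Emit:
{"api": "arm_command", "payload": {"steps": "3 4.4 0 0 0 6;6 8.8 0 0 0 13;9 13.2 0 0 0 20;12 17.6 -1 0 0 27;15 22 -2 0 0 34;18 26.4 -3 0 0 41;21 30.8 -4 0 0 48;24 35.2 -5 0 0 55;26 38.5 -6 0 0 62;28 41.5 -7 0 0 68", "hand": 0, "force": 20}}

```text
time: 0.93
tool_pos: [0.4836, -0.2288, 0.3534]
tcp_rot: [1.0, 0.018, -0.001, -0.0]
force: [0.6, -0.9, 0.3]
grip_width: 0.0282
```

Emit:
{"api": "arm_command", "payload": {"steps": "2.5 3.7 -2 0 0 2;5 7.4 -4 0 0 4;6.4 9.4 -5.5 0 0 5.4;6.4 9.45 -7 0 0 5.4;6.4 9.45 -7.5 0 0 5.4;6.4 9.45 -7.5 0 0 5.4;6.4 9.45 -7.5 0 0 5.4"}}

```text
time: 1.52
tool_pos: [0.5473, -0.135, 0.2784]
tcp_rot: [0.998, 0.065, -0.001, -0.0]
force: [1.0, -0.9, 0.2]
grip_width: 0.0005
```

Run:
```python
from h import *
save('top','pics/t1.png');save('side','pics/s1.png');o=manip.observe();print(o['tool_pos'],o['tcp_rot'],o['force'],o['grip_width'])
a=cv2.imread('pics/t1.png')[170:285,290:460]; b=cv2.imread('pics/s1.png')[220:430,270:460]
cv2.imwrite('pics/c1.png',np.hstack([cv2.resize(x,(400,500),interpolation=cv2.INTER_CUBIC) for x in (cv2.imread('pics/t1.png')[140:300,310:438],b[:,11:179])]))
```

```text
[ 0.54754201 -0.13562108  0.27933181] [ 9.97928452e-01  6.43319556e-02 -2.62587061e-04  3.68592990e-04] [0.33042488 0.83332626 0.1072429 ] 0.0005223943517540088
```

View pics/c1.png

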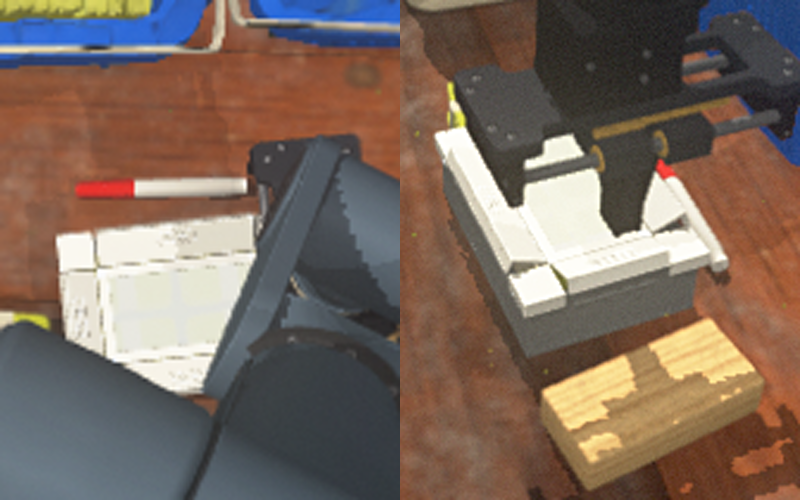

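The fingertip hangs about 3 cm above the right section, at mid-length, and the flap is still up. I'll press straight down at an even pace.

Emit:
{"api": "arm_command", "payload": {"steps": "0 0.1 -1 0 0 0;0 0.1 -2 0 0 0;0 0.1 -2.6 0 0 0;0 0.1 -3.0 0 0 0;0 0.1 -3.3 0 0 0;0 0.1 -3.6 0 0 0;0 0.1 -3.8 0 0 0;0 0.1 -3.8 0 0 0"}}

```text
time: 2.28
tool_pos: [0.5474, -0.1345, 0.2407]
tcp_rot: [0.998, 0.064, -0.001, -0.0]
force: [-0.1, 0.8, 0.6]
grip_width: 0.0005
```

Run:
```python
from h import *
print(proj('side',[(0.5475,-0.1356,0.097)]));o=manip.observe();print(o['tool_pos'],o['force'])
```

```text
[[373.11098196 312.64676828]]
[ 0.54738177 -0.13448941  0.24071568] [-0.05455615  0.8482921   0.57935028]
```

Emit:
{"api": "arm_command", "payload": {"steps": "0 0 -0.2 0 0 0;0 0 -0.35 0 0 0;0 0 -0.45 0 0 0;0 0 -0.45 0 0 0"}}

```text
time: 2.62
tool_pos: [0.5474, -0.1342, 0.2374]
tcp_rot: [0.998, 0.064, -0.001, -0.0]
force: [-1.6, 1.1, 10.1]
grip_width: 0.0003
```

About 10 N at flush height (tip at 55.4 mm), so it's shut. I'll rise, turn over the box, and go to the far section.

Emit:
{"api": "arm_command", "payload": {"steps": "0 0 1.5 0 0 0;0 0 3 0 0 0;0 0.5 4.8 0 0 -7;0 2 4.8 0 0 -14;0 4 4.8 0 0 -21;0 6 4.8 0 0 -28;0 8 4.8 0 0 -35;0 9 4.8 0 0 -42;0 9 4.8 0 0 -49;0 9 4.8 0 0 -56"}}

```text
time: 3.45
tool_pos: [0.5472, -0.043, 0.2853]
tcp_rot: [0.91, -0.414, -0.001, -0.0]
force: [0.8, -0.1, 0.0]
grip_width: 0.0003
```

Run:
```python
from h import *
from scipy.spatial.transform import Rotation as Ro
save('side','pics/s2.png');o=manip.observe();m=Ro.from_quat(o['tcp_rot']).as_matrix();print(o['tool_pos'],np.degrees(np.arctan2(m[1,0],m[0,0])))
cv2.imwrite('pics/c2.png',cv2.resize(cv2.imread('pics/s2.png')[220:400,270:450],(560,560),interpolation=cv2.INTER_CUBIC))
```

```text
[ 0.5473274  -0.04339242  0.28533584] -49.13384208294909
```

View pics/c2.png

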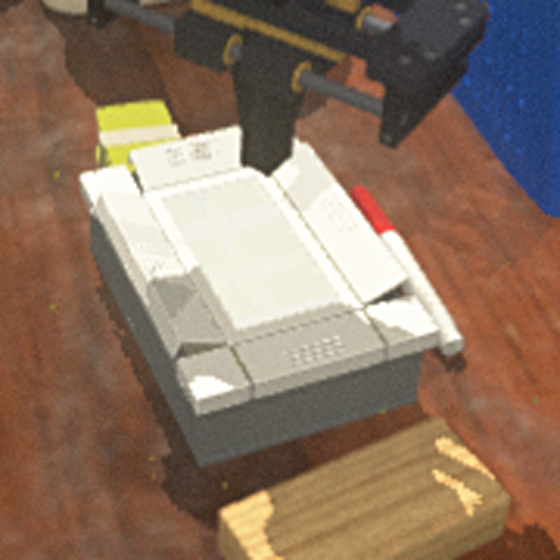

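The right section now lies flush with the corners, the other three stand up, and the box hasn't moved. Now the far section.

Emit:
{"api": "arm_command", "payload": {"steps": "1 0 0 0 0 -7;2 0 0 0 0 -14;3 -0.1 0 0 0 -21;4 -0.1 0 0 0 -28;4.7 -0.1 -0.5 0 0 -33.4;4.7 -0.1 -1 0 0 -33.4;4.7 -0.1 -1.5 0 0 -33.4;4.7 -0.1 -1.5 0 0 -33.4"}}

```text
time: 4.17
tool_pos: [0.5932, -0.0442, 0.2688]
tcp_rot: [0.753, -0.658, -0.002, 0.0]
force: [0.1, 1.0, -0.0]
grip_width: 0.0005
```

Emit:
{"api": "arm_command", "payload": {"steps": "0.1 0 -0.8 0 0 0;0.1 0 -1.4 0 0 0;0.1 0 -1.8 0 0 0;0.1 0 -2.1 0 0 0;0.1 0 -2.4 0 0 0;0.1 0 -2.7 0 0 0;0.1 0 -3 0 0 0;0.1 0 -3.2 0 0 0;0.1 0 -3.2 0 0 0;0.1 0 -3.2 0 0 0"}}

```text
time: 5.0
tool_pos: [0.5942, -0.0442, 0.2375]
tcp_rot: [0.753, -0.658, -0.002, 0.0]
force: [-0.9, -0.6, 6.4]
grip_width: 0.0007
```

Emit:
{"api": "arm_command", "payload": {"steps": "0 0 1.5 0 0 0;0 0 3 0 0 0;-1 0.5 4.8 0 0 7;-2.5 1.5 4.8 0 0 14;-4 3 4.8 0 0 21;-5.5 4.5 4.8 0 0 28;-6.8 6 4.8 0 0 35;-6.8 7.4 4.8 0 0 42;-6.8 7.4 4.8 0 0 49;-6.8 7.4 4.8 0 0 56"}}

```text
time: 5.83
tool_pos: [0.5256, 0.0306, 0.2853]
tcp_rot: [0.975, -0.224, -0.002, 0.001]
force: [0.7, -0.2, 0.4]
grip_width: 0.0006
```

Emit:
{"api": "arm_command", "payload": {"steps": "0 0 0 0 0 7;0 0 0 0 0 14;0 0 0 0 0 21;0 0 0 0 0 28;0 0 0 0 0 35;0 0 -0.5 0 0 40.5;0 0 -1 0 0 40.5;0 0 -1.5 0 0 40.5;0 0 -1.5 0 0 40.5"}}

```text
time: 6.58
tool_pos: [0.5252, 0.0306, 0.2691]
tcp_rot: [0.992, 0.126, -0.003, 0.002]
force: [-0.4, -0.6, -0.0]
grip_width: 0.001
```

Emit:
{"api": "arm_command", "payload": {"steps": "0.1 0 -0.6 0 0 -7;0.1 0 -1.2 0 0 -7;0.1 0 -1.8 0 0 -7;0.1 0 -2.1 0 0 -7;0.1 0 -2.4 0 0 -7;0.1 0 -2.7 0 0 -7;0.1 0 -3 0 0 -7;0.1 0 -3.2 0 0 -7;0.1 0 -3.25 0 0 -7;0.1 0 -3.25 0 0 -7", "hand": 0}}

```text
time: 7.42
tool_pos: [0.5261, 0.0305, 0.2374]
tcp_rot: [0.998, 0.066, -0.003, 0.002]
force: [-2.2, 1.2, 7.6]
grip_width: 0.0003
```

The left section pressed to flush at about 8 N. Next is the near section.

Emit:
{"api": "arm_command", "payload": {"steps": "0 0 1.5 0 0 0;0 0 3 0 0 0;0 -0.5 4.8 0 0 -7;0 -2 4.8 0 0 -14;-1 -4 4.8 0 0 -21;-2 -6 4.8 0 0 -28;-3 -8 4.8 0 0 -35;-4 -9 4.8 0 0 -42;-4.7 -9 4.8 0 0 -49;-4.7 -9 4.8 0 0 -56"}}

```text
time: 8.25
tool_pos: [0.4776, -0.0602, 0.2851]
tcp_rot: [0.91, -0.414, -0.004, 0.0]
force: [-0.5, 0.6, 0.1]
grip_width: 0.0002
```

Emit:
{"api": "arm_command", "payload": {"steps": "0 0 0 0 0 -7;0 0 0 0 0 -14;0 0 0 0 0 -21;0 0 0 0 0 -28;0 0 -0.5 0 0 -33.4;0 0 -1 0 0 -33.4;0 0 -1.5 0 0 -33.4;0 0 -1.5 0 0 -33.4"}}

```text
time: 8.92
tool_pos: [0.4772, -0.0602, 0.269]
tcp_rot: [0.754, -0.657, -0.005, -0.0]
force: [-0.3, 0.7, -0.9]
grip_width: 0.0005
```

Run:
```python
from h import *
save('side','pics/s3.png')
cv2.imwrite('pics/c3.png',cv2.resize(cv2.imread('pics/s3.png')[220:400,270:450],(560,560),interpolation=cv2.INTER_CUBIC))
```

```text
(no output)
```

View pics/c3.png

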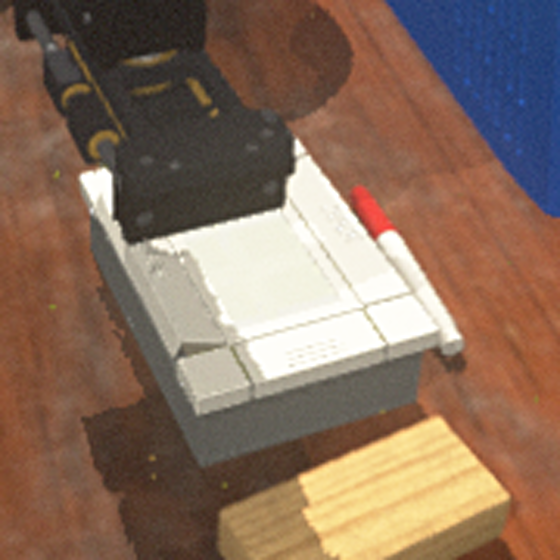

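The right and far sections are flush, only near stands up, and the box is in place. I'll press near.

Emit:
{"api": "arm_command", "payload": {"steps": "0.2 0 -0.6 0 0 0;0.2 0 -1.2 0 0 0;0.2 0 -1.8 0 0 0;0.2 0 -2.1 0 0 0;0.2 0 -2.4 0 0 0;0.2 0 -2.7 0 0 0;0.2 0 -3 0 0 0;0.2 0 -3.2 0 0 0;0.2 0 -3.25 0 0 0;0.2 0 -3.25 0 0 0"}}

```text
time: 9.8
tool_pos: [0.4794, -0.0602, 0.2375]
tcp_rot: [0.754, -0.657, -0.005, -0.001]
force: [-2.1, 0.1, 7.2]
grip_width: 0.0007
```

Emit:
{"api": "arm_command", "payload": {"steps": "0 0 2 0 0 0;0 0 4 0 0 0;0 0 7 0 0 0;0 -3 10 0 0 0;0 -6.5 12 0 0 0;0 -10 12 0 0 0;0 -14 12 0 0 0;0 -18 12 0 0 0;0 -22 12 0 0 0;0 -26 12 0 0 0"}}

```text
time: 10.63
tool_pos: [0.4791, -0.322, 0.3574]
tcp_rot: [0.754, -0.657, -0.005, -0.001]
force: [0.6, 0.1, 0.2]
grip_width: 0.0002
```

Emit:
{"api": "arm_command", "payload": {"steps": "-2 -3 0 0 0 0;-4 -6 0 0 0 0;-6 -9 0 0 0 0;-8 -12 0 0 0 0;-9 -14 0 0 0 0;-9 -14 0 0 0 0;-9 -14 0 0 0 0"}}

```text
time: 11.22
tool_pos: [0.3884, -0.4632, 0.3569]
tcp_rot: [0.753, -0.658, -0.005, -0.001]
force: [0.2, 0.4, -0.8]
grip_width: 0.0006
```

Run:
```python
from h import *
save('side','pics/s4.png');save('top','pics/t4.png');o=manip.observe();print(o['time'],o['joint_velocities'].round(3))
a=cv2.imread('pics/t4.png')[185:285,290:460]; b=cv2.imread('pics/s4.png')[220:430,280:450]
cv2.imwrite('pics/c4.png',np.hstack([cv2.resize(b,(400,494),interpolation=cv2.INTER_CUBIC),cv2.copyMakeBorder(cv2.resize(a,(400,235),interpolation=cv2.INTER_CUBIC),0,259,0,0,0)]))
cv2.imwrite('pics/c5.png',cv2.resize(a,None,fx=4.7,fy=4.7,interpolation=cv2.INTER_CUBIC))
```

```text
11.3167 [ 0.02  -0.007  0.006 -0.002 -0.002 -0.001]
```

View pics/c4.png

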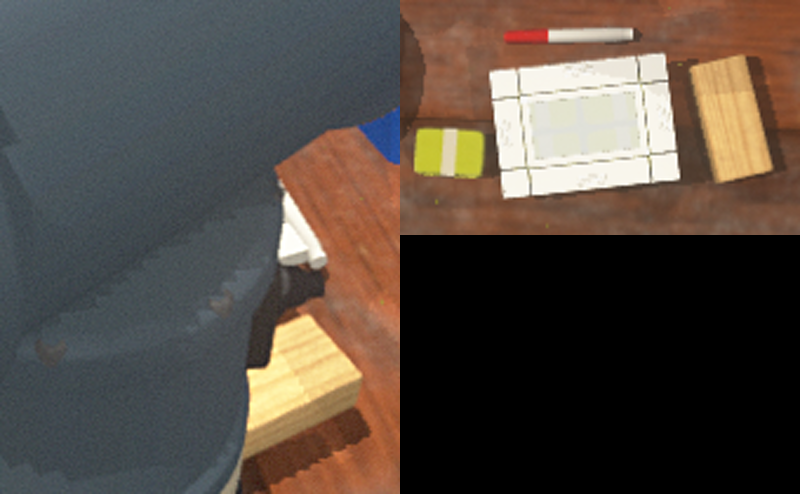

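View pics/c5.png

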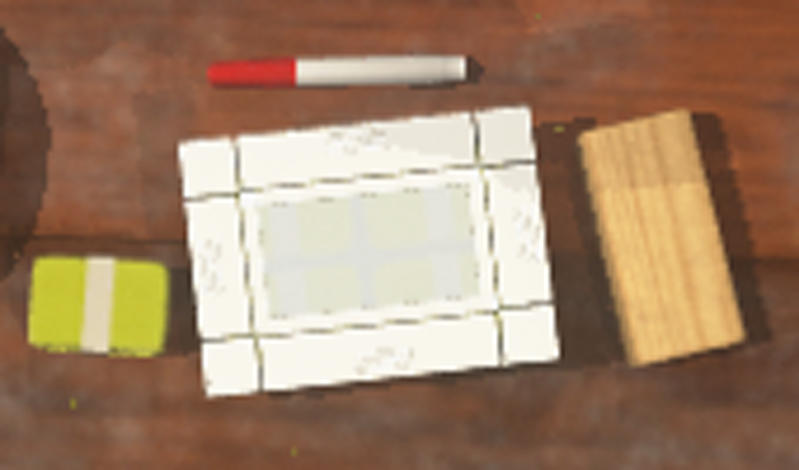

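From above all four look flush, and the box and the things round it are unmoved. The arm hides the side view, so I'll clear it for a last look.

Emit:
{"api": "arm_command", "payload": {"steps": "-2.5 -2 1 0 0 0;-5 -4 2 0 0 0;-7.5 -6 3 0 0 0;-10 -8 4 0 0 0;-12 -10 5 0 0 0;-13.6 -10.9 5 0 0 0;-13.6 -10.9 5 0 0 0;-13.6 -10.9 5 0 0 0"}}

```text
time: 11.98
tool_pos: [0.2538, -0.5695, 0.4068]
tcp_rot: [0.754, -0.657, -0.005, -0.002]
force: [0.4, 0.1, -0.2]
grip_width: 0.0004
```

Run:
```python
from h import *
save('side','pics/s6.png')
cv2.imwrite('pics/c6.png',cv2.resize(cv2.imread('pics/s6.png')[240:430,280:450],None,fx=3,fy=3,interpolation=cv2.INTER_CUBIC))
```

```text
(no output)
```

View pics/c6.png

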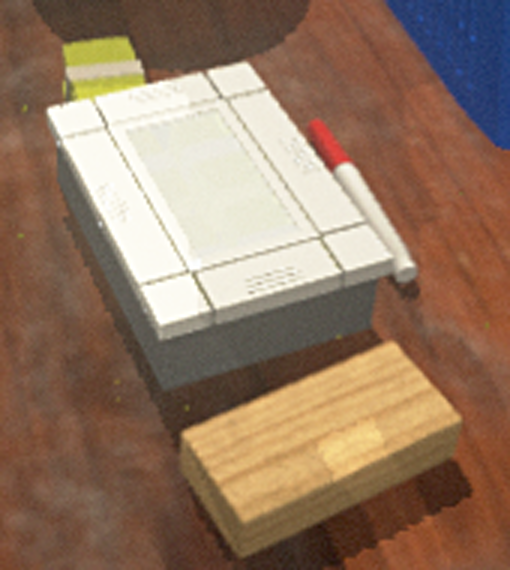

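The clear side view shows all four sections flush with the corners. The box corner is still at (163,337), as at the start, and the block, stack and marker are unmoved.

```bash
python3 -c "
from cell import manip
print(manip.sign_off())"
```

```text
the job is handed in; nothing more can be done
None
```

All four snap sections are pressed shut, and the job was handed in after about 12 s of the 45 s allowed. I pressed them with closed fingertips, going round the rim: right, far, left, near. Each press ended with the fingertips about 55 mm above the table at 6–10 N, which is the flush height.

- **Sections:** the last pictures from both cameras show all four lying flush with the lid's corners.
- **Box and surroundings:** the box, block, tile stack and marker are at the same pixels as at the start. I did not look closely at the mug in the last pictures, but the arm never went near it.
- **Slip:** I turned the gripper about 7° too far above the left section and corrected it on the way down. The wrong turn amount was mine, and nothing was touched.

No check failed. One disagreed slightly: the side camera put points about 5 px (roughly 1 cm for the lid corner) from where the top-camera measurement did. I worked from the top camera, whose fit to the lid agreed to under 1 mm.

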